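# Hang the check weight on the load cell by its snap hook

### The arm

A 6-joint arm with a two-finger parallel gripper is mounted at the origin on a cart in front of the work surface, level with it; the furniture and walls round the work are solid. World frame = base frame: x ahead of the robot, y to its left, z up, the work surface at z = 0. Lengths are in m, angles in rad, forces in N, time in s.
With the tool pointing down it reaches from about 0.325 to 0.9 m from the base axis. Payload 6.1 kg.
Tool frame: the origin (TCP) lies midway between the tips of the shut fingers; the grasp point (between the pads) lies 19 mm behind it; x points along the fingers, y is the direction in which the jaws open and shut, and the axes are right-handed (so a half turn about x gives the same grasp; the last joint's range is limited). The gripper opens to 85 mm and grips with 20 to 120 N. Pads are 22 mm wide; open, the fingers measure 114 mm over their backs; the gripper's body (76 mm by 85 mm) begins 54 mm behind the grasp point. The pads swing forward as they close: fully open they stand 13 mm farther back than shut.
Start: joints at [1.159, 0.22, 1.526, -0, 1.395, -0.126], TCP at [0.176, 0.6, 0.201] pointing down, gripper open.
Joint ranges: [-2.98, 2.98], [-0.91, 2.08], [0.09, 2.57], [-1.24, 4.39], [0.2, 2.65], [-2.68, 2.68]. Speed limits (rad/s): [2.57, 2.57, 3.01, 3.14, 3.14, 3.14].

### API

Orientations are given as [roll, pitch, yaw] about the fixed x, y, z axes, in that order (R = Rz(yaw) Ry(pitch) Rx(roll)).
In Python, from plant import movep, move_l, set_joints, gripper_to, hold, inverse_kinematics, observe, get_image, get_calibration, Unreachable, job_done gives the robot as it stands. Calls block until the motion is done:
- movep(position, orientation): joint-space move of the TCP to a pose.
- move_l(position, feed=0.15, rotation=None, max_force=None): straight line of the TCP; rotation=None keeps the orientation; feed is the mean speed in m/s. With max_force (N) it stops when the force on the tool has changed by that much, and returns True; else False.
- set_joints(angles): joint-space move.
- gripper_to(opening, f_grip=None): finger opening in m; f_grip is the grip in N (None keeps the last); returns when the fingers have stopped.
- hold(seconds).
- inverse_kinematics(position, orientation): joint angles nearest the present ones, or None.
- observe(): the state.
- get_image(name): name is "side" or "top"; returns (picture, depth): 480x640x3 uint8, red, green, blue; 480x640 float32, m along the optical axis (not along the pixel's ray), 0 where there is no reading.
- get_calibration(name): a dict with "intrinsics" (3x3 intrinsics, pixels), "world_from_camera" (4x4, takes a point from camera to world coordinates). Camera axes: x right, y down, z forward; pixel columns grow to the right and rows downward; lengths in m; the calibration is good to about 2 mm. A picture is of the moment at which its call begins. get_calibration takes no time and is no camera call.
A pose or a line that the arm cannot do raises Unreachable and nothing moves.
- job_done(): hands the job in, once; it reports no verdict.
The state is a dict: "time_s": time; "q": joint angles; "joint_velocities": joint speeds; "joint_torque": joint torques, N m; "eef_pos": TCP position; "tcp_rot": TCP orientation; "ft_force": force on the tool from outside, world axes, zero at the start; "torque": the same for the moment, N m; "opening": finger opening in m.
Only numpy, scipy, OpenCV 4.12 (cv2) and the standard library are available. Lean on these libraries where they do the work, as an engineer would, in place of code of your own. Each camera call takes 0.05 s, during which the arm holds its last target.

### The job

Take the check weight out of its block by the hook and clip it onto the loop of the load cell: press the hook's red gate against the front bar of the loop until the bar is inside and the gate has sprung shut behind it, then let the weight down gently so that it hangs still and free from the loop. The cell is delicate: never load it with more than 12 N in any direction, and do not disturb the other things on the bench.

Things in the scene. Friction and masses are not known exactly. Their poses are not given: they have to be found in the camera images.
- check_weight: Loose check weight, about 0.4 kg: upright steel cylinder, 38 mm diameter, 36 mm high, carrying a flat aluminium snap hook, 10 mm thick (along y); 130 mm high in all. Origin: centre of its underside; z up. The hook lies in the x-z plane: spine on the -x side (x -34 to -10 mm, 44 to 123 mm up), red sprung gate on the +x side, opening between (x -10 to +10), bow on top.
- hook_grip (a point): Where to hold the hook: middle of the black rubber grips on the two flat sides of the spine (upright, 18 x 50 mm, 10 mm apart along y), 22 mm from the cylinder's axis on the side away from the gate, 100 mm above the underside. The spine's top is 23 mm above it. Axes as the weight's.
- hook_crown (a point): Crown (inner face) of the hook's half-round bow, inner radius 10 mm, on the cylinder's axis, 120 mm above the underside. Axes as the weight's. When the weight hangs, the top of the loop's bar lies here, 22 mm above where it is when it presses gate_press. The bow ends in a round nose, 10 mm thick, at x = +15 mm, underside 16 mm below the crown, where the gate's tip meets it.
- gate_press (a point): Point on the shut gate's outer face to press: 18 mm (+x) from the cylinder's axis, 94 mm above the underside, 38 mm above the gate's hinge. Here the gate gives at 3 N and swings in to a hard stop at about 6 N, the bar then 18 mm deeper. There the bar can pass up inside the nose as the hook is lowered, and the gate shuts under it; 4 mm less deep it catches on the nose. Axes as the weight's.
- gate (a joint): Angle of the hook's red gate, a 6 mm thick bar hinged at its lower end: 0 shut, grows as it is pressed inward, 0.47 rad at its stop. Its spring shuts it.
- load_stand: Fixed load-cell stand: dark base plate 140 x 80 x 12 mm (x, y, z), a column near its +x end, a level aluminium beam (26 mm wide, 28 mm high, axis 150 mm above the bench) reaching towards -x, and a grey indicator head behind the column, up to 185 mm high. Origin: centre of the base's underside. x points from the loop to the column, z up.
- loop_root (a point): Centre of the beam's front end face, 150 mm above the bench; axes as the stand's. From it a shank runs out in -x with a rigid level loop of 8 mm rod, 64 mm wide (y), 32 mm clear inside along x. Its front bar runs along y, straight for 36 mm, level with this point, its axis 50 to 90 mm in front of it: how far the shank is screwed out differs each time and is not measured.
- weight_block: Fixed dark wooden block 56 x 158 x 22 mm (x, y, z) with a round recess 43 mm wide and 8 mm deep at y = +45 mm in which the check weight stands (its underside 14 mm above the bench), and two small brass knob weights up to 56 mm high at y = -8 and -51 mm. Origin: centre of its underside.
- petri_1: Bystander: closed culture dish, 91 mm diameter, 16 mm high. Origin: centre of its underside.
- dropper_bottle: Bystander: small bottle with a yellow dropper cap, 34 mm diameter, 80 mm high. Origin: centre of its underside.
- foil_jar: Bystander: small jar under foil, 50 mm diameter, 48 mm high. Origin: centre of its underside.
- orange_rack: Bystander: orange tube rack 70 x 108 x 41 mm. Origin: centre of its underside.

How it is judged:
On the way, in this order (a step that is already met when the one before it is completed fails the run):
1. the weight is lifted clear of its block (distance of check_weight from where it was at the start of the episode above 0.03 m), for 0.1 s.
2. the loop presses the gate open (value of joint gate above 0.2 rad and contact force between check_weight and load_stand above 1 N), for 0.05 s.
3. the bar is in the bow and the gate has sprung shut (value of joint gate below 0.06 rad and x of hook_crown in the frame of loop_root between -0.1 and -0.04 m and z of hook_crown in the frame of loop_root between -0.002 and 0.015 m and y of hook_crown in the frame of loop_root between -0.022 and 0.022 m), for 0.1 s.
At the end, for the whole second after the job is handed in: The weight hangs in the bow of its hook from the front bar of the loop: gate shut (under 0.06 rad), crown of the bow on the bar (1 to 7 mm above the bar's axis, within 22 mm of its middle), within 0.2 rad of plumb, the loop carrying it (over 2 N), slower than 30 mm/s, released (value of joint gate below 0.06 rad and contact force between check_weight and load_stand above 2 N and x of hook_crown in the frame of loop_root between -0.1 and -0.04 m and z of hook_crown in the frame of loop_root between 0.001 and 0.007 m and angle between check_weight's own z axis and vertical below 0.2 rad and linear speed of check_weight below 0.03 m/s and y of hook_crown in the frame of loop_root between -0.022 and 0.022 m); the robot touches nothing.
It fails at once if the load cell is loaded with more than 12 N (contact force between load_stand and anything else above 12 N).
It fails at once if a bystander is moved by more than 20 mm (distance of any of petri_1, dropper_bottle, foil_jar, orange_rack from where it was at the start of the episode above 0.02 m).
It also fails if it takes over 67 s, if anything falls off the work surface, if the arm or the gripper's body presses on something with over 40 N, if the wrist force passes 120 N, or if a joint passes its speed limit or range.

## Working session

There is one attempt and no reset: what is moved stays moved. The work goes in short steps, each a Python script; the robot and the scene stay as the last script left them, time stands still between calls to the robot, and variables do not carry over. Pictures are saved under pics/ and viewed, and the job is handed in when it is done.

```bash
ls; mkdir -p pics
python3 - <<'E'
from plant import *
import cv2,numpy as np
for n in("side","top"):
    im,d=get_image(n); cv2.imwrite(f"pics/{n}0.png",im[:,:,::-1]); np.save(f"pics/{n}0d.npy",d); np.save(f"pics/{n}0.npy",im)
    c=get_calibration(n); print(n,np.round(c["intrinsics"],1).tolist(),np.round(c["world_from_camera"],4).tolist())
o=observe(); print(o)
E
```

```text
pics
side [[448.8, 0.0, 319.4], [0.0, 448.8, 241.5], [0.0, 0.0, 1.0]] [[0.7988, -0.3755, 0.4701, 0.0489], [-0.6016, -0.4975, 0.625, -0.7207], [-0.0008, -0.782, -0.6233, 0.7169], [0.0, 0.0, 0.0, 1.0]]
top [[435.4, 0.0, 319.5], [0.0, 435.4, 239.8], [0.0, 0.0, 1.0]] [[-0.009, -0.9733, 0.2292, 0.2834], [-0.9999, 0.0077, -0.0068, -0.1182], [0.0048, -0.2293, -0.9733, 1.1163], [0.0, 0.0, 0.0, 1.0]]
{'time_s': 0.1, 'q': array([ 1.15888907e+00,  2.21183760e-01,  1.52754149e+00, -1.17593423e-05,
        1.39470082e+00, -1.26083344e-01]), 'joint_velocities': array([ 0.00195101, -0.00283935, -0.00392393, -0.0015353 ,  0.00113086,
        0.00075244]), 'joint_torque': array([ 2.02432413e-03, -4.98247647e+01, -3.90548658e+01, -1.43185812e-04,
        5.69726952e-03,  4.70941779e-05]), 'eef_pos': array([0.17596365, 0.59906826, 0.20006238]), 'tcp_rot': array([-1.69056713,  1.56896287, -1.97638897]), 'ft_force': array([-0.81185395, -0.21362339,  0.4626951 ]), 'torque': array([ 0.00343028,  0.00583591, -0.04373558]), 'opening': 0.08524365571609485}
```

View pics/side0.png

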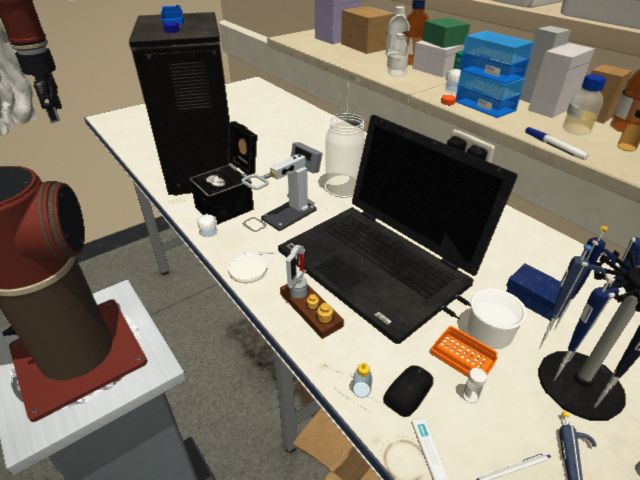

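View pics/top0.png

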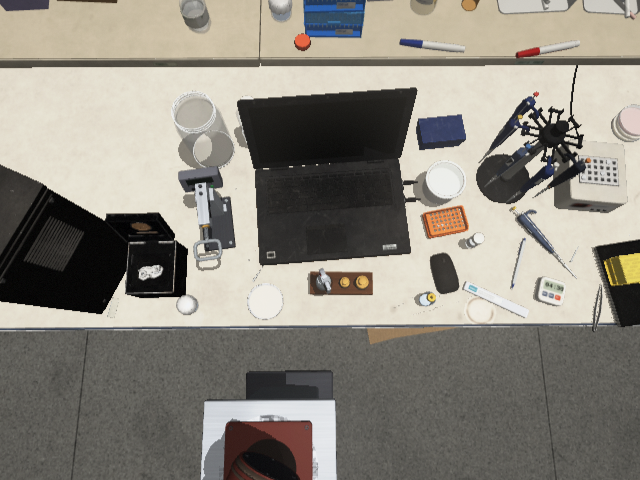

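Side: the weight in its block is at about (297,265), its red gate at (300,257). The stand is at (290,190), with the loop at (256,182). Top: the hook is at (323,282), the block spans x 309–372, and the loop is at (207,252). I'll zoom in.

Run:
```python
import cv2
t=cv2.imread("pics/top0.png");s=cv2.imread("pics/side0.png")
cv2.imwrite("pics/z1.png",cv2.resize(t[165:325,170:380],None,fx=3.75,fy=3.75,interpolation=cv2.INTER_CUBIC))
cv2.imwrite("pics/z2.png",cv2.resize(s[140:340,190:350],None,fx=3,fy=3,interpolation=cv2.INTER_CUBIC))
```

```text
(no output)
```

View pics/z1.png

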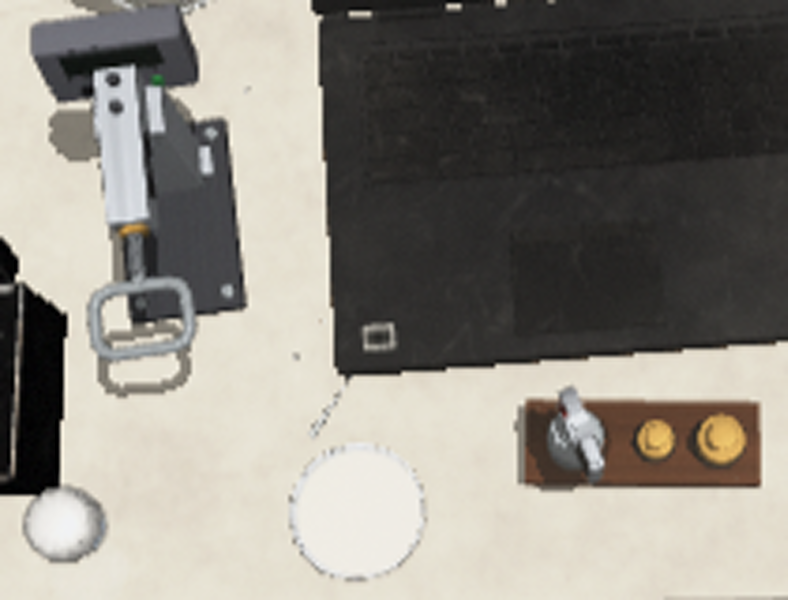

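View pics/z2.png

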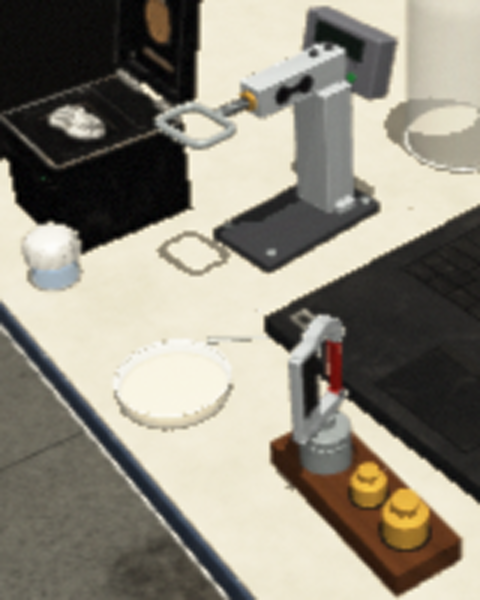

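```bash
cat > h.py <<'E'
import numpy as np,cv2
from plant import *
def cloud(n,d):
    c=get_calibration(n);K=np.array(c["intrinsics"]);T=np.array(c["world_from_camera"])
    v,u=np.mgrid[0:480,0:640]
    P=np.stack([(u-K[0,2])/K[0,0]*d,(v-K[1,2])/K[1,1]*d,d,np.ones_like(d)],-1)@T.T
    P=P[...,:3]; P[d<=0]=np.nan; return P
def ray(n,u,v,z):
    c=get_calibration(n);K=np.array(c["intrinsics"]);T=np.array(c["world_from_camera"])
    r=T[:3,:3]@np.linalg.solve(K,[u,v,1.]); o=T[:3,3]; return o+r*(z-o[2])/r[2]
E
python3 - <<'E'
from h import *
np.set_printoptions(precision=4,suppress=True)
def ab(n):
    return np.load(f"pics/{n}0.npy"),cloud(n,np.load(f"pics/{n}0d.npy"))
for n,box in(("top",(270,300,305,380)),("side",(235,345,270,350))):
    im,P=ab(n); a,b,c,d=box
    p=P[a:b,c:d].reshape(-1,3); col=im[a:b,c:d].reshape(-1,3)
    uv=np.stack(np.mgrid[a:b,c:d],-1).reshape(-1,2)
    print(n)
    m=p[:,2]>0.075
    print("high",m.sum()); 
    hsv=cv2.cvtColor(col[None],cv2.COLOR_RGB2HSV)[0].astype(int)
    m&=(p[:,0]>.3)&(p[:,0]<.5)
    for q,h,k in list(zip(p[m],hsv[m],uv[m])): print(k[::-1],q,h)
E
```

```text
top
high 128
[319 270] [ 0.4433 -0.1231  0.1376] [ 90   2 120]
[320 270] [ 0.4432 -0.1254  0.1385] [110  10 146]
[321 270] [ 0.4429 -0.1276  0.1399] [110   9 162]
[322 270] [ 0.4427 -0.1299  0.1409] [115   9 164]
[323 270] [ 0.4427 -0.1321  0.1411] [107  10 175]
[319 271] [ 0.4431 -0.1231  0.1249] [  9  32 113]
[320 271] [ 0.4406 -0.1253  0.1399] [107  11 165]
[321 271] [ 0.4404 -0.1276  0.1409] [110   9 176]
[322 271] [ 0.4402 -0.1298  0.1421] [107  10 179]
[323 271] [ 0.4407 -0.1321  0.1389] [107  10 181]
[324 271] [ 0.4407 -0.1344  0.1388] [ 12  15 171]
[319 272] [ 0.444  -0.1232  0.1045] [ 6 42 90]
[320 272] [ 0.4382 -0.1253  0.1408] [128   7 139]
[321 272] [ 0.438  -0.1275  0.142 ] [111  10 178]
[322 272] [ 0.438  -0.1298  0.142 ] [107  10 181]
[323 272] [ 0.4379 -0.1321  0.1423] [110   8 187]
[324 272] [ 0.4376 -0.1343  0.1442] [120   3 179]
[319 273] [ 0.4441 -0.1233  0.0888] [ 3 91 73]
[320 273] [ 0.4375 -0.1254  0.1304] [ 0 35 88]
[321 273] [ 0.435  -0.1275  0.1463] [107  10 185]
[322 273] [ 0.4353 -0.1297  0.1448] [111   9 195]
[323 273] [ 0.4356 -0.132   0.1427] [105  10 1
[... 25901 characters left out ...]

[293 279] [ 0.4122 -0.1469  0.0785] [ 45   5 104]
[294 279] [ 0.4148 -0.1466  0.0768] [ 45   4 124]
[287 280] [ 0.4001 -0.1428  0.0795] [ 24  25 164]
[288 280] [ 0.4016 -0.1443  0.0797] [ 40   6 133]
[289 280] [ 0.4024 -0.1468  0.0812] [ 45   4 135]
[290 280] [ 0.4049 -0.1467  0.0797] [ 50   5 141]
[291 280] [ 0.4058 -0.1491  0.081 ] [ 60   6 125]
[292 280] [ 0.4089 -0.1481  0.0785] [ 45   4 122]
[288 281] [ 0.4012 -0.1447  0.0775] [ 36   9 136]
[289 281] [ 0.4033 -0.1452  0.0766] [ 40   6 135]
[290 281] [ 0.4045 -0.1472  0.0775] [ 40   5 140]
[291 281] [ 0.407  -0.147   0.0759] [ 45   8 130]
[292 281] [ 0.4087 -0.1482  0.0758] [ 50   6 127]
[290 282] [ 0.4042 -0.1475  0.075 ] [ 60   5 140]
```

Run:
```python
from h import *
np.set_printoptions(precision=4,suppress=True)
# block top & stand
for n,box in(("top",(262,305,300,385)),("side",(270,345,270,350))):
    im=np.load(f"pics/{n}0.npy");P=cloud(n,np.load(f"pics/{n}0d.npy")); a,b,c,d=box
    hsv=cv2.cvtColor(im,cv2.COLOR_RGB2HSV)
    m=(hsv[...,0]<15)&(hsv[...,1]>90)&(hsv[...,2]<130)
    M=np.zeros_like(m);M[a:b,c:d]=m[a:b,c:d]
    p=P[M];print(n,M.sum(),np.nanpercentile(p[:,2],[5,50,95]))
    q=p[abs(p[:,2]-.022)<.005]
    r=cv2.minAreaRect((q[:,:2]*1000).astype(np.float32));print(r, cv2.boxPoints(r))
for n,box in(("top",(160,275,170,240)),("side",(140,230,235,325))):
    im=np.load(f"pics/{n}0.npy");P=cloud(n,np.load(f"pics/{n}0d.npy")); a,b,c,d=box
    p=P[a:b,c:d].reshape(-1,3)
    ok=(p[:,0]>.35)&(p[:,0]<.8)&(p[:,1]>.0)
    q=p[ok&(abs(p[:,2]-.164)<.004)]
    print(n,"beamtop",len(q),q[:,2].mean()); r=cv2.minAreaRect((q[:,:2]*1000).astype(np.float32));print(r,cv2.boxPoints(r).round(1).tolist())
    q=p[ok&(abs(p[:,2]-.151)<.006)]
    h=q[q[:,0]<.52]; print("loop",len(h)); print(h[np.argsort(h[:,0])].round(4).tolist()[:70])
```

```text
top 723 [0.0182 0.0216 0.0249]
((430.1441650390625, -178.74267578125), (156.50338745117188, 54.25059127807617), 89.4239501953125) [[ 402.2335 -256.7177]
 [ 456.4814 -257.2631]
 [ 458.0548 -100.7676]
 [ 403.8069 -100.2222]]
side 1013 [0.0049 0.0209 0.0237]
((432.11102294921875, -179.16763305664062), (158.72171020507812, 56.94389724731445), 88.70429229736328) [[ 401.8518 -257.8644]
 [ 458.7811 -259.152 ]
 [ 462.3702 -100.4709]
 [ 405.4409  -99.1833]]
top beamtop 551 0.16392106551083363
((605.7115478515625, 132.84475708007812), (118.86421966552734, 93.13404846191406), 20.25973129272461) [[533.7999877929688, 156.0], [566.0999755859375, 68.5999984741211], [677.5999755859375, 109.69999694824219], [645.2999877929688, 197.10000610351562]]
loop 271
[[0.4656, 0.1438, 0.1537], [0.4658, 0.1463, 0.1527], [0.4658, 0.1397, 0.1524], [0.4659, 0.1421, 0.1518], [0.4661, 0.149, 0.1511], [0.4661, 0.1357, 0.1504], [0.4662, 0.1336, 0.1498], [0.4662, 0.1381, 0.1498], [0.4675, 0.1346, 0.1549], [0.4677, 0.1371, 0.1541], [0.4678, 0.1483, 0.1543], [0.4678, 0.1416, 0.1539], [0.4678, 0.1461, 0.1539], [0.468, 0.13
[... 2844 characters left out ...]
 0.1086, 0.1487], [0.4749, 0.1033, 0.1567], [0.4752, 0.1574, 0.1529], [0.4752, 0.1282, 0.1528], [0.4752, 0.1526, 0.1524], [0.4754, 0.1049, 0.153], [0.4754, 0.106, 0.1468], [0.4756, 0.1528, 0.155], [0.4758, 0.1196, 0.154], [0.476, 0.1107, 0.1526], [0.4767, 0.1029, 0.1506], [0.4771, 0.0991, 0.1496], [0.4772, 0.1043, 0.147], [0.4773, 0.1521, 0.149], [0.4773, 0.099, 0.1523], [0.4779, 0.1046, 0.1521], [0.4783, 0.1534, 0.1509], [0.4783, 0.1529, 0.154], [0.4785, 0.1008, 0.1538], [0.4798, 0.1077, 0.1527], [0.4805, 0.1005, 0.1476], [0.481, 0.101, 0.15], [0.4813, 0.154, 0.1496], [0.4816, 0.1541, 0.1522], [0.4817, 0.159, 0.1527], [0.4818, 0.102, 0.152], [0.4821, 0.102, 0.1546], [0.4824, 0.099, 0.1477]]
```

Run:
```python
from h import *
np.set_printoptions(precision=4,suppress=True)
def pca(q):
    m=q[:,:2].mean(0);w,v=np.linalg.eigh(np.cov((q[:,:2]-m).T));a=v[:,1]*np.sign(v[0,1]);t=(q[:,:2]-m)@a;s=(q[:,:2]-m)@v[:,0];return m,np.degrees(np.arctan2(a[1],a[0])),np.percentile(t,[1,99]),np.percentile(s,[2,98])
for n in("top","side"):
    im=np.load(f"pics/{n}0.npy");P=cloud(n,np.load(f"pics/{n}0d.npy"));hsv=cv2.cvtColor(im,cv2.COLOR_RGB2HSV)
    x,y,z=P[...,0],P[...,1],P[...,2]
    near=(x>.38)&(x<.48)&(y>-.18)&(y<-.09)
    q=P[near&(z>.125)];print(n,"hook",len(q),*pca(q))
    q=P[near&(abs(z-.05)<.003)];print("cyl top",len(q),cv2.minEnclosingCircle((q[:,:2]*1000).astype(np.float32)))
    g=P[near&(z>.075)&(hsv[...,1]>150)&((hsv[...,0]<8))];print("gate",len(g),g.mean(0) if len(g) else 0)
    st=(y>.07)&(y<.2)
    q=P[st&(x>.52)&(x<.7)&(abs(z-.164)<.003)]; q=q[(q[:,0]<.62)]
    print("beamtop",len(q),pca(q),q[:,0].min())
    gd=P[st&(x>.5)&(x<.6)&(z>.12)&(hsv[...,0]<25)&(hsv[...,0]>8)&(hsv[...,1]>150)];print("gold",gd.mean(0))
    L=P[st&(x>.45)&(x<.515)&(z>.143)&(z<.16)]
    print("loop y", np.percentile(L[:,1],[1,99]),np.percentile(L[:,0],[1,50,99]))
    q=L[(abs(L[:,1]-.13)<.015)&(L[:,0]<.49)];k=np.polyfit(q[:,1]-.13,q[:,0],1);print("bar",len(q),k,np.degrees(np.arctan(k[0])),np.percentile(q[:,0]-np.polyval(k,q[:,1]-.13),[2,98]),q[:,2].max())
```

```text
top hook 113 [ 0.4231 -0.136 ] 21.68085255631395 [-0.0244  0.0267] [-0.005   0.0054]
cyl top 72 ((431.099853515625, -132.8473358154297), 18.444595336914062)
gate 0 0
beamtop 327 (array([0.5822, 0.1421]), np.float64(9.33562066353987), array([-0.0345,  0.0374]), array([-0.0127,  0.0123])) 0.5462346078229365
gold [0.5432 0.1357 0.1572]
loop y [0.0979 0.1616] [0.4659 0.4913 0.5139]
bar 48 [-0.1383  0.4699] -7.874081246450171 [-0.0032  0.0041] 0.15756717368352757
side hook 164 [ 0.4232 -0.1388] 19.41915388199634 [-0.0225  0.0292] [-0.0068  0.0043]
cyl top 86 ((438.4449157714844, -153.5484619140625), 26.598928451538086)
gate 67 [ 0.4464 -0.1288  0.0967]
beamtop 159 (array([0.5834, 0.1418]), np.float64(9.534869681225077), array([-0.0343,  0.0368]), array([-0.0137,  0.0139])) 0.548319640456364
gold [0.5471 0.1338 0.1539]
loop y [0.0976 0.1611] [0.4672 0.4913 0.5136]
bar 29 [-0.1865  0.4705] -10.56417381547153 [-0.0031  0.0039] 0.15740096286904293
```

Measured:
- **Hook:** axis (0.431, -0.1335), yaw about 21°. The block's recess, the cylinder top and the hook outline agree within 2 mm.
- **Grip point:** (0.411, -0.141, 0.114).
- **Loop bar:** axis at x = 0.471, y = 0.127. The stand's yaw is about 8.5°, and the bar is about 76 mm in front of loop_root, which is within the given range.

Next I'll check reach.

```bash
cat >> h.py <<'E'
PI=np.pi
def ori(psi,flip=False): return [(PI if flip else 0)-psi,PI/2,0.]
HY=np.radians(20.8); SY=np.radians(8.5)
AX=np.array([.4315,-.1335]); GRIP=AX-.022*np.array([np.cos(HY),np.sin(HY)])
sd=np.array([np.cos(SY),np.sin(SY)]); BAR=np.array([.471,.127])
E
python3 - <<'E'
from h import *
np.set_printoptions(precision=3,suppress=True)
for f in(0,1):
    for p,a in(([*GRIP,.30],HY),([*GRIP,.095],HY),([*(BAR-sd*.06),.137],SY),([*(BAR-sd*.02),.11],SY)):
        print(f,p,inverse_kinematics(p,ori(a,f)))
E
```

```text
0 [np.float64(0.41093383511928766), np.float64(-0.14131235317297902), 0.3] [-0.513 -0.299  1.848  0.     1.593 -2.447]
0 [np.float64(0.41093383511928766), np.float64(-0.14131235317297902), 0.095] [-0.513 -0.141  2.107  0.     1.175 -2.447]
0 [np.float64(0.41165904819828497), np.float64(0.11813143533222337), 0.137] [ 0.095 -0.212  2.084 -0.     1.27  -1.624]
0 [np.float64(0.45121968273276164), np.float64(0.1240438117774078), 0.11] [ 0.1   -0.073  2.015 -0.     1.2   -1.62 ]
1 [np.float64(0.41093383511928766), np.float64(-0.14131235317297902), 0.3] [-0.513 -0.299  1.848  0.     1.593  0.695]
1 [np.float64(0.41093383511928766), np.float64(-0.14131235317297902), 0.095] [-0.513 -0.141  2.107  0.     1.175  0.695]
1 [np.float64(0.41165904819828497), np.float64(0.11813143533222337), 0.137] [ 0.095 -0.212  2.084 -0.     1.27   1.517]
1 [np.float64(0.45121968273276164), np.float64(0.1240438117774078), 0.11] [ 0.1   -0.073  2.015 -0.     1.2    1.522]
```

Run:
```python
from h import *
np.set_printoptions(precision=3,suppress=True)
for n in("top","side"):
    P=cloud(n,np.load(f"pics/{n}0d.npy")).reshape(-1,3)
    x,y,z=P.T
    r=np.hypot(x,y);a=np.degrees(np.arctan2(y,x))
    for zz in(.12,.2,.3):
        m=(z>zz)&(x>.2)&(x<1)&(abs(y)<.9)
        print(n,zz,[(k,round(np.nanmin(r[m&(abs(a-k)<5)],initial=9),2)) for k in range(-40,75,10)])
for p in([.17,.40,.25],[.17,.40,.32],[.3,.3,.32]): print(p,inverse_kinematics(p,ori(HY,1)))
```

```text
top 0.12 [(-40, np.float64(0.85)), (-30, np.float64(0.95)), (-20, np.float64(0.42)), (-10, np.float64(0.76)), (0, np.float64(0.75)), (10, np.float64(0.48)), (20, np.float64(0.48)), (30, np.float64(0.59)), (40, np.float64(0.56)), (50, np.float64(0.55)), (60, np.float64(9.0)), (70, np.float64(9.0))]
top 0.2 [(-40, np.float64(0.85)), (-30, np.float64(0.95)), (-20, np.float64(0.82)), (-10, np.float64(0.78)), (0, np.float64(0.77)), (10, np.float64(0.77)), (20, np.float64(0.58)), (30, np.float64(0.6)), (40, np.float64(0.56)), (50, np.float64(0.55)), (60, np.float64(9.0)), (70, np.float64(9.0))]
top 0.3 [(-40, np.float64(0.86)), (-30, np.float64(0.95)), (-20, np.float64(0.89)), (-10, np.float64(0.86)), (0, np.float64(0.86)), (10, np.float64(0.86)), (20, np.float64(0.89)), (30, np.float64(0.61)), (40, np.float64(0.56)), (50, np.float64(0.55)), (60, np.float64(9.0)), (70, np.float64(9.0))]
side 0.12 [(-40, np.float64(0.85)), (-30, np.float64(0.95)), (-20, np.float64(0.43)), (-10, np.float64(0.77)), (0, np.float64(0.76)), (10, np.float64(0.48)), (20, np.float64(0.48)), (30, np.float64(0.59)), 
[... 178 characters left out ...]
, (-10, np.float64(0.78)), (0, np.float64(0.77)), (10, np.float64(0.77)), (20, np.float64(0.59)), (30, np.float64(0.6)), (40, np.float64(0.56)), (50, np.float64(0.55)), (60, np.float64(0.81)), (70, np.float64(0.6))]
side 0.3 [(-40, np.float64(0.86)), (-30, np.float64(0.95)), (-20, np.float64(0.89)), (-10, np.float64(0.86)), (0, np.float64(0.86)), (10, np.float64(0.86)), (20, np.float64(0.89)), (30, np.float64(0.61)), (40, np.float64(0.56)), (50, np.float64(0.55)), (60, np.float64(0.81)), (70, np.float64(0.6))]
[0.17, 0.4, 0.25] [ 0.987 -0.283  1.927 -0.     1.498  2.195]
[0.17, 0.4, 0.32] [ 0.987 -0.302  1.814 -0.     1.63   2.195]
[0.3, 0.3, 0.32] [ 0.599 -0.329  1.835 -0.     1.636  1.807]
```

Run:
```python
from h import *
np.set_printoptions(precision=4,suppress=True)
move_l([.155,.395,.28],feed=.25)
gripper_to(.05,60)
movep([*GRIP,.22],ori(HY,1))
hold(.2)
o=observe();print(o["time_s"],o["eef_pos"],o["q"],o["ft_force"],o["opening"])
move_l([*GRIP,.130],feed=.12)
im,d=get_image("side");cv2.imwrite("pics/s1.png",cv2.resize(im[160:320,210:370,::-1],None,fx=3.7,fy=3.7,interpolation=cv2.INTER_CUBIC))
im,d=get_image("top");cv2.imwrite("pics/t1.png",cv2.resize(im[220:320,270:390,::-1],None,fx=5,fy=5,interpolation=cv2.INTER_CUBIC))
o=observe();print(o["time_s"],o["eef_pos"],o["ft_force"])
```

```text
3.9167 [ 0.4112 -0.1407  0.2201] [-0.5118 -0.2673  1.9699  0.0001  1.4389  0.6946] [ 0.0149 -0.0273  0.0448] 0.05002030249490737
4.9167 [ 0.4117 -0.1417  0.1311] [-0.3183 -0.1242  0.3583]
```

View pics/s1.png

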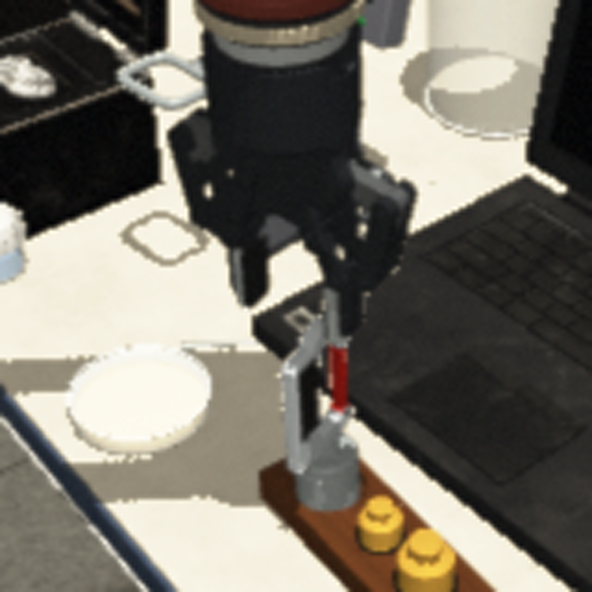

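View pics/t1.png

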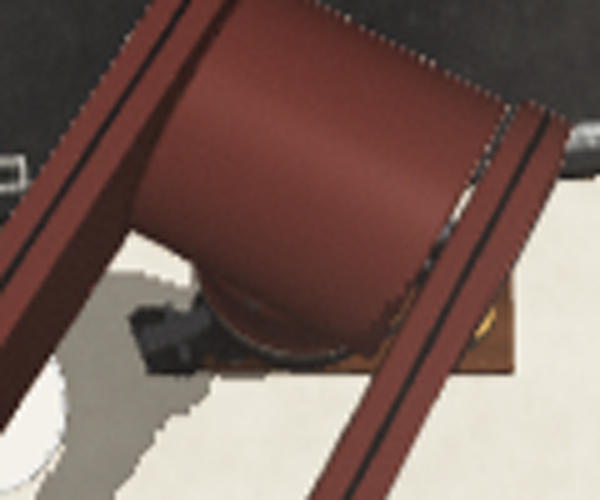

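The hook's spine (crop about (300,330)) lies between the two fingertips (248,300) and (350,330). I'll descend and grip.

Run:
```python
from h import *
np.set_printoptions(precision=4,suppress=True)
print(move_l([*GRIP,.095],feed=.1,max_force=8))
o=observe();print(o["eef_pos"],o["ft_force"])
gripper_to(.0,90); hold(.2)
o=observe();print(o["time_s"],o["eef_pos"],o["ft_force"],o["torque"],o["opening"])
im,d=get_image("side");cv2.imwrite("pics/s2.png",cv2.resize(im[180:320,230:350,::-1],None,fx=4,fy=4,interpolation=cv2.INTER_CUBIC))
```

```text
False
[ 0.4109 -0.1413  0.0951] [ 0.1041  0.0415 -0.5202]
6.075 [ 0.4115 -0.1415  0.096 ] [-0.7124  1.9035  5.9741] [0.2769 0.2596 0.0499] 0.007430315108701884
```

View pics/s2.png

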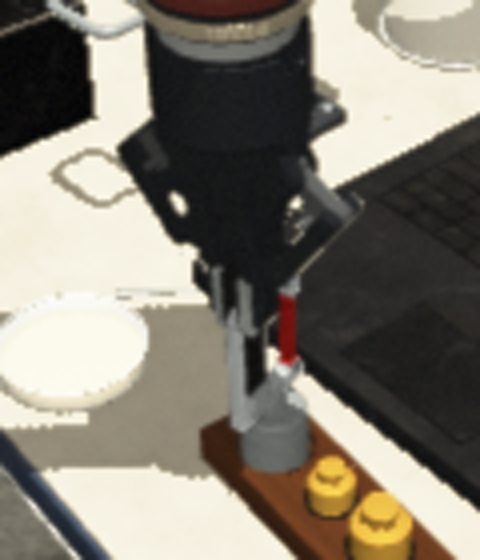

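Run:
```python
from h import *
np.set_printoptions(precision=4,suppress=True)
move_l([*GRIP,.125],feed=.05)
hold(.15)
o=observe();print(o["time_s"],o["eef_pos"],o["ft_force"],o["torque"],o["opening"])
move_l([*GRIP,.22],feed=.15)
hold(.2)
o=observe();print(o["time_s"],o["eef_pos"],o["ft_force"],o["torque"],o["opening"])
im,d=get_image("side");np.save("pics/s3.npy",im);np.save("pics/s3d.npy",d);cv2.imwrite("pics/s3.png",cv2.resize(im[150:320,230:370,::-1],None,fx=3.5,fy=3.5,interpolation=cv2.INTER_CUBIC))
```

```text
7.025 [ 0.4106 -0.1411  0.1246] [-0.5816 -0.6312 -4.4268] [-0.0307  0.0799  0.0431] 0.007304430374286093
8.0083 [ 0.4102 -0.1409  0.2187] [ 0.2805 -0.8804 -4.1581] [-0.0446  0.1176 -0.007 ] 0.0071485034948272335
```

View pics/s3.png

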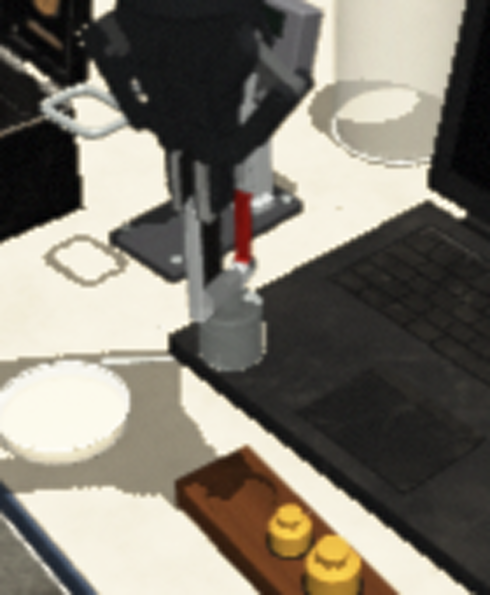

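Run:
```python
from h import *
np.set_printoptions(precision=4,suppress=True)
u=np.array([np.cos(HY),np.sin(HY)]);v=np.array([-u[1],u[0]])
def fit(n,im,d,dz):
    P=cloud(n,d);hsv=cv2.cvtColor(im,cv2.COLOR_RGB2HSV)
    x,y,z=P[...,0],P[...,1],P[...,2]
    m=(x>.38)&(x<.48)&(y>-.18)&(y<-.09)&(z>.06+dz)&(hsv[...,1]>150)&((hsv[...,0]<8)|(hsv[...,0]>174))
    g=P[m]; zc=g[:,2].mean()
    for nm,w in(("x",u),("y",v)): print(nm,len(g),np.polyfit(g[:,2]-zc,g[:,:2]@w-AX@w,1),zc-dz,end=" ")
    m=(z>.02+dz)&(z<.04+dz)&(x>.38)&(x<.48)&(y>-.18)&(y<-.09)&(hsv[...,1]<60)
    q=P[m];print("cyl",len(q),(q[:,:2]-AX).mean(0)@u,(q[:,:2]-AX).mean(0)@v, q[:,2].min()-dz)
    # black rubber/spine left edge
    sp=P[(x>.38)&(x<.48)&(y>-.18)&(y<-.09)&(z>.06+dz)&(z<.085+dz)&(hsv[...,1]<60)]
    for a in(.062,.07,.078): 
        s=sp[abs(sp[:,2]-dz-a)<.004];print("spine",a,np.percentile((s[:,:2]-AX)@u,[2,50]))
fit("side",np.load("pics/side0.npy"),np.load("pics/side0d.npy"),0)
fit("side",np.load("pics/s3.npy"),np.load("pics/s3d.npy"),.1237)
```

```text
x 70 [0.0108 0.0156] 0.09567634511646558 y 70 [ 0.0244 -0.0009] 0.09567634511646558 cyl 114 -0.008737674295336301 -0.0067653755022818955 0.020109563619148063
spine 0.062 [-0.0326 -0.0098]
spine 0.07 [-0.0314 -0.0041]
spine 0.078 [-0.0326 -0.0277]
x 2064 [-0.1689 -0.0395] 0.3579414358631935 y 2064 [-0.0799 -0.0252] 0.3579414358631935 cyl 151 -0.010522882551734914 -0.007326464942540779 0.020098163370609684
spine 0.062 [-0.0341 -0.0166]
spine 0.07 [-0.033  -0.0045]
spine 0.078 [-0.0339 -0.0286]
```

Run:
```python
from h import *
np.set_printoptions(precision=4,suppress=True)
p=BAR-sd*.072
movep([*p,.22],ori(SY,1))
move_l([*p,.139],feed=.12)
hold(.4)
o=observe();print(o["time_s"],o["eef_pos"],o["q"],o["ft_force"],o["torque"],o["opening"])
for n,b in(("side",(120,280,190,330)),("top",(200,320,160,280))):
    im,d=get_image(n);np.save(f"pics/{n}4.npy",im);np.save(f"pics/{n}4d.npy",d)
    cv2.imwrite(f"pics/{n}4.png",cv2.resize(im[b[0]:b[1],b[2]:b[3],::-1],None,fx=3.7,fy=3.7,interpolation=cv2.INTER_CUBIC))
```

```text
10.2917 [0.4    0.1164 0.1393] [ 0.0935 -0.248   2.1085 -0.      1.2805  1.5157] [ 0.1854 -0.8566 -4.184 ] [-0.0006  0.0965 -0.0351] 0.0071441226748328365
```

View pics/side4.png

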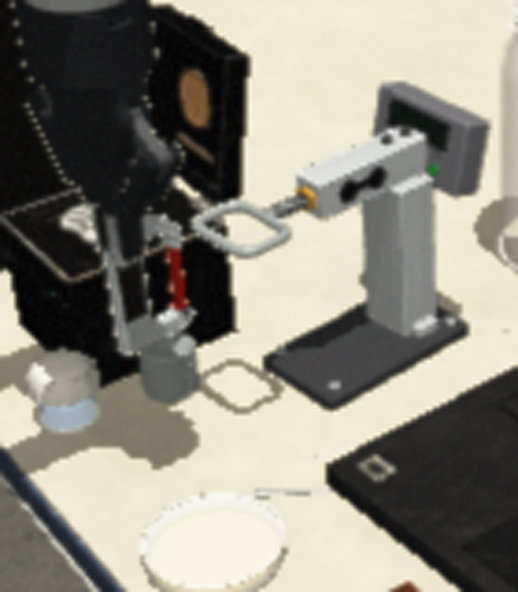

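View pics/top4.png

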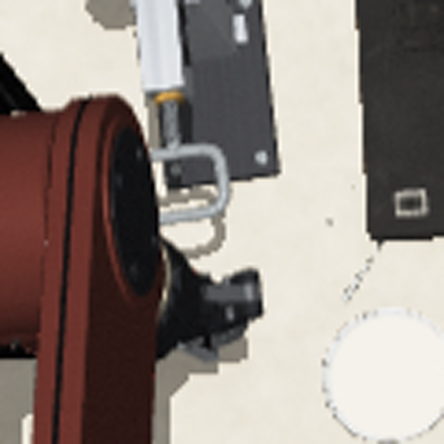

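Run:
```python
from h import *
np.set_printoptions(precision=4,suppress=True)
v=np.array([-sd[1],sd[0]])
im=np.load("pics/side4.npy");P=cloud("side",np.load("pics/side4d.npy"));hsv=cv2.cvtColor(im,cv2.COLOR_RGB2HSV)
M=np.zeros(im.shape[:2],bool);M[182:210,230:245]=1
m=M&(hsv[...,1]>140)&((hsv[...,0]<8)|(hsv[...,0]>174))
g=P[m];s=(g[:,:2]-BAR)@sd;t=(g[:,:2]-BAR)@v
print(len(g),"along",np.percentile(s,[5,50,95]),"lat",np.percentile(t,[5,50,95]),"z",np.percentile(g[:,2],[2,98]))
print(np.polyfit(g[:,2]-g[:,2].mean(),s,1),np.polyfit(g[:,2]-g[:,2].mean(),t,1))
x,y,z=np.moveaxis(P,-1,0); 
S=(P[...,:2]-BAR)@sd;T=(P[...,:2]-BAR)@v
q=(z>.143)&(z<.16)&(abs(T)<.045)&(S>-.015)&(S<.045)
print("loop lat",np.percentile(T[q],[1,99]),"along",np.percentile(S[q],[1,99]))
q&=(abs(T)<.016)&(S<.012);k=np.polyfit(T[q],S[q],1);print("bar",q.sum(),k,np.percentile(S[q],[2,50,98]),np.percentile(z[q],[2,98]))
```

```text
75 along [-0.036  -0.0342  0.0328] lat [-0.0053 -0.0001  0.091 ] z [0.0555 0.1588]
[-0.7659 -0.0176] [-1.1647  0.0239]
loop lat [-0.0325  0.0307] along [-0.0022  0.0434]
bar 33 [-0.0178  0.0005] [-0.0022 -0.0001  0.0043] [0.1471 0.1552]
```

The gate is 34 mm in front of the bar, at the right height and centred laterally. I'll press in force-monitored steps.

Run:
```python
from h import *
np.set_printoptions(precision=2,suppress=True)
Z=.139
f0=observe()["ft_force"]
print(move_l([*(BAR-sd*.050),Z],feed=.05,max_force=4))
hold(.15)
def rep(s):
    o=observe();e=o["eef_pos"];f=o["ft_force"]-f0
    print(round(s*1e3,1),"act",np.round(((e[:2]-BAR)@sd)*1e3,2),round(e[2]*1e3,1),"F",f,"along",round(float(-f[:2]@sd),2),round(o["time_s"],2));return -f[:2]@sd
rep(-.05)
s=-.050
while s<-.024:
    s+=.002 if s<-.032 else .001
    st=move_l([*(BAR+sd*s),Z],feed=.03,max_force=5)
    hold(.08)
    F=rep(s)
    if st or F>6.3: print("stop",st);break
```

```text
False
-50.0 act -50.29 138.8 F [ 0.39  1.2  -1.34] along -0.57 11.13
-48.0 act -48.0 139.0 F [ 0.39  0.09 -0.8 ] along -0.4 11.47
-46.0 act -46.0 139.0 F [-0.36  0.04 -2.13] along 0.35 11.8
-44.0 act -43.97 139.0 F [ 0.2  1.5 -1.4] along -0.42 12.13
-42.0 act -42.5 138.8 F [-3.45  1.08  0.5 ] along 3.26 12.47
-40.0 act -40.31 138.8 F [-3.31 -0.03 -0.19] along 3.27 12.8
-38.0 act -38.25 138.8 F [-3.8   0.16 -0.67] along 3.73 13.13
-36.0 act -36.18 139.0 F [-4.61  0.29  0.44] along 4.52 13.47
-34.0 act -34.27 139.0 F [-4.79  0.34  0.34] along 4.69 13.8
-32.0 act -32.46 138.8 F [-5.79  0.51  0.29] along 5.65 14.13
-31.0 act -31.6 138.8 F [-5.92  0.59  0.37] along 5.77 14.47
-30.0 act -30.7 138.7 F [-6.22  0.49 -0.66] along 6.08 14.8
-29.0 act -29.82 138.6 F [-6.18 -0.11  0.4 ] along 6.13 15.13
-28.0 act -28.86 138.6 F [-6.58 -0.45  0.71] along 6.58 15.47
stop False
```

Run:
```python
from h import *
np.set_printoptions(precision=2,suppress=True)
Z=.139
f0=np.array([.1854,-.8566,-4.184])
s=-.028
while s<-.0235:
    s+=.0005
    st=move_l([*(BAR+sd*s),Z],feed=.02,max_force=2.5)
    hold(.08)
    o=observe();e=o["eef_pos"];f=o["ft_force"]-f0;F=-f[:2]@sd
    print(round(s*1e3,1),"act",np.round(((e[:2]-BAR)@sd)*1e3,2),round(e[2]*1e3,1),"F",f,"along",round(float(F),2),round(o["time_s"],2))
    if st or F>7.6: print("stop",st);break
im,d=get_image("side");np.save("pics/s5.npy",im);np.save("pics/s5d.npy",d)
cv2.imwrite("pics/s5.png",cv2.resize(im[140:260,200:300,::-1],None,fx=5,fy=5,interpolation=cv2.INTER_CUBIC))
```

```text
-27.5 act -28.39 138.6 F [-6.69 -0.17  1.91] along 6.64 15.8
-27.0 act -27.96 138.6 F [-7.12  0.45  0.82] along 6.98 16.13
-26.5 act -27.56 138.4 F [-6.95 -0.21  0.69] along 6.9 16.47
-26.0 act -27.1 138.4 F [-6.9  -1.18  0.46] along 7.0 16.8
-25.5 act -26.63 138.4 F [-7.28 -0.17  1.46] along 7.23 17.13
-25.0 act -26.14 138.4 F [-6.94  0.    1.12] along 6.86 17.47
-24.5 act -25.71 138.3 F [-6.72 -0.79  0.52] along 6.76 17.8
-24.0 act -25.27 138.3 F [-6.73  0.18  1.01] along 6.63 18.13
-23.5 act -24.77 138.3 F [-7.39  0.31  0.2 ] along 7.26 18.47
```

View pics/s5.png

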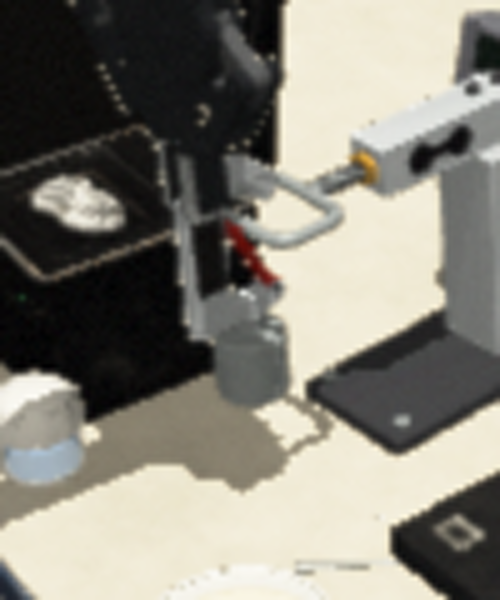

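Run:
```python
from h import *
np.set_printoptions(precision=4,suppress=True)
v=np.array([-sd[1],sd[0]])
for nm,off,dz in(("side4",-.0719,.0573),("s5",-.0248,.0563)):
    im=np.load(f"pics/{nm}.npy");P=cloud("side",np.load(f"pics/{nm}d.npy"));hsv=cv2.cvtColor(im,cv2.COLOR_RGB2HSV)
    S=(P[...,:2]-BAR)@sd-off;T=(P[...,:2]-BAR)@v;z=P[...,2]-dz
    near=(S>-.03)&(S<.06)&(abs(T)<.03)
    q=near&(z>.008)&(z<.03)&(hsv[...,1]<70)
    print(nm,"cyl",q.sum(),S[q].mean(),np.percentile(S[q],[3,97]),T[q].mean())
    for a in(.05,.058,.066,.074,.09,.1):
        q=near&(abs(z-a)<.004)&(T<.01);print("spine left",a,np.percentile(S[q],[3]),end=" ")
    q=near&(z>.05)&(z<.12)&(hsv[...,1]>140)&((hsv[...,0]<8)|(hsv[...,0]>174))
    k=np.polyfit(z[q]-.09,S[q],1);print("\ngate",q.sum(),k,np.arctan(k[0]))
```

```text
side4 cyl 114 0.015992557684446414 [0.0051 0.0345] -0.011400748619808606
spine left 0.05 [-0.0105] spine left 0.058 [-0.0093] spine left 0.066 [-0.0105] spine left 0.074 [-0.0109] spine left 0.09 [-0.0103] spine left 0.1 [-0.0098] 
gate 54 [-0.0022  0.0375] -0.002240690772797063
s5 cyl 108 0.01373023975248562 [0.0031 0.0323] -0.010809617293580999
spine left 0.05 [-0.0113] spine left 0.058 [-0.0112] spine left 0.066 [-0.0111] spine left 0.074 [-0.0118] spine left 0.09 [-0.01] spine left 0.1 [-0.0096] 
gate 31 [-0.4581  0.0201] -0.4295716616083376
```

Run:
```python
from h import *
np.set_printoptions(precision=2,suppress=True)
f0=np.array([.1854,-.8566,-4.184])
s=-.0235
while s<-.0205:
    s+=.0005
    st=move_l([*(BAR+sd*s),.139],feed=.02,max_force=2)
    hold(.08)
    o=observe();e=o["eef_pos"];f=o["ft_force"]-f0;F=-f[:2]@sd
    print(round(s*1e3,1),"act",np.round(((e[:2]-BAR)@sd)*1e3,2),round(e[2]*1e3,1),"F",f,"along",round(float(F),2),round(o["time_s"],2))
    if st or F>7.9: print("stop",st);break
im,d=get_image("side");P=cloud("side",d);hsv=cv2.cvtColor(im,cv2.COLOR_RGB2HSV)
np.save("pics/s6.npy",im);np.save("pics/s6d.npy",d)
v=np.array([-sd[1],sd[0]])
S=(P[...,:2]-BAR)@sd-(e[:2]-BAR)@sd;T=(P[...,:2]-BAR)@v;z=P[...,2]-.0563
near=(S>-.03)&(S<.06)&(abs(T)<.03)
q=near&(z>.05)&(z<.12)&(hsv[...,1]>140)&((hsv[...,0]<8)|(hsv[...,0]>174))
k=np.polyfit(z[q]-.09,S[q],1);print("gate",q.sum(),np.arctan(k[0]))
q=near&(z>.008)&(z<.03)&(hsv[...,1]<70);print("cyl",S[q].mean())
```

```text
-23.0 act -24.6 138.2 F [-7.77 -0.5   1.08] along 7.76 18.85
-22.5 act -24.46 138.0 F [-9.33 -0.36  1.01] along 9.28 19.18
stop False
gate 28 -0.42208524255183505
cyl 0.013949405477095082
```

The hard stop is reached: 9.3 N, about 18.5 mm past first contact, with the gate fully swung. I'll back off slightly and lower with a guard.

Run:
```python
from h import *
np.set_printoptions(precision=2,suppress=True)
f0=np.array([.1854,-.8566,-4.184])
def rep():
    o=observe();e=o["eef_pos"];f=o["ft_force"]-f0;F=-f[:2]@sd
    print("act",np.round(((e[:2]-BAR)@sd)*1e3,2),round(e[2]*1e3,1),"F",f,"along",round(float(F),2),round(o["time_s"],2));return F,f
P0=BAR+sd*-.0231
move_l([*P0,.139],feed=.02);hold(.08);rep()
z=.139
while z>.1245:
    z-=.0015
    st=move_l([*P0,z],feed=.03,max_force=4)
    hold(.06);F,f=rep()
    if st or F>9 or f[2]>4.5: print("stop",st,z);break
im,d=get_image("side");cv2.imwrite("pics/s7.png",cv2.resize(im[140:260,200:300,::-1],None,fx=5,fy=5,interpolation=cv2.INTER_CUBIC))
```

```text
act -24.57 138.1 F [-6.79  0.12 -1.05] along 6.7 19.57
act -24.34 136.7 F [-7.03  0.46 -0.38] along 6.88 19.88
act -24.24 135.2 F [-6.41  0.31 -0.98] along 6.3 20.18
act -24.09 133.8 F [-6.24 -0.1  -0.59] along 6.19 20.49
act -24.07 132.2 F [-5.04  0.36 -2.84] along 4.93 20.8
act -23.69 130.8 F [-3.69 -0.19 -3.07] along 3.68 21.11
act -23.26 129.7 F [-4.22 -1.24 -5.93] along 4.35 21.42
act -23.18 128.3 F [-3.51  0.08 -5.61] along 3.46 21.73
act -21.26 128.4 F [-0.56  0.33  0.01] along 0.5 22.03
act -22.9 125.7 F [-0.53  1.35  0.02] along 0.33 22.34
act -23.15 123.9 F [-0.11  0.9  -0.18] along -0.02 22.65
```

View pics/s7.png

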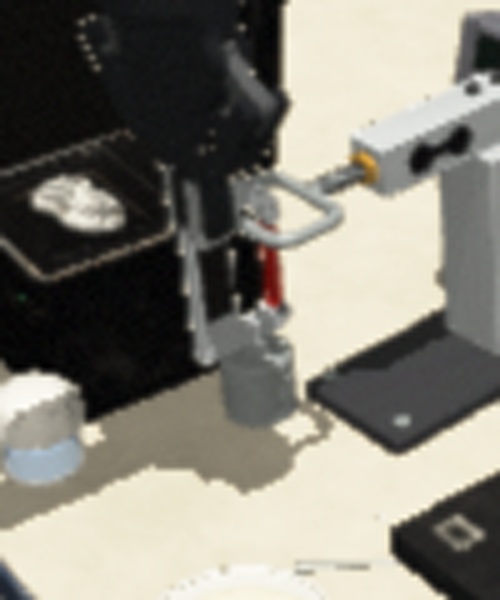

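The gate has sprung shut behind the bar and the contact force is back to about 0. I'll centre the hook and let it down.

Run:
```python
from h import *
np.set_printoptions(precision=2,suppress=True)
f0=np.array([.1854,-.8566,-4.184])
def rep():
    o=observe();e=o["eef_pos"];f=o["ft_force"]-f0;F=-f[:2]@sd
    print("act",np.round(((e[:2]-BAR)@sd)*1e3,2),round(e[2]*1e3,1),"F",f,"along",round(float(F),2),round(o["time_s"],2));return F,f
P0=BAR+sd*-.0212
print(move_l([*P0,.124],feed=.02,max_force=3));hold(.1);rep()
print(move_l([*P0,.119],feed=.03,max_force=3));hold(.1);rep()
z=.119
while z>.1105:
    z-=.0005
    st=move_l([*P0,z],feed=.02,max_force=2.5)
    hold(.12);F,f=rep()
    if f[2]>3.3: print("stop",st,z);break
for n,b in(("side",(140,260,200,300)),("top",(200,320,160,280))):
    im,d=get_image(n);np.save(f"pics/{n}8.npy",im);np.save(f"pics/{n}8d.npy",d)
    cv2.imwrite(f"pics/{n}8.png",cv2.resize(im[b[0]:b[1],b[2]:b[3],::-1],None,fx=4,fy=4,interpolation=cv2.INTER_CUBIC))
```

```text
False
act -21.18 124.0 F [-0.02  0.98  0.08] along -0.13 23.05
False
act -21.27 118.9 F [-0.23  0.94  0.53] along 0.09 23.47
act -21.19 118.5 F [-0.67  0.97  0.7 ] along 0.52 23.83
act -21.22 118.0 F [-0.68  0.62  0.57] along 0.58 24.2
act -21.21 117.5 F [-0.68  0.5   0.71] along 0.6 24.57
act -21.2 117.0 F [-0.21  0.57 -0.04] along 0.12 24.93
act -21.19 116.5 F [0.88 1.48 0.24] along -1.09 25.3
act -21.18 116.0 F [ 0.04  1.3  -0.01] along -0.23 25.67
act -21.06 115.7 F [-1.09  1.22  4.05] along 0.9 26.03
stop False 0.11549999999999999
```

View pics/side8.png

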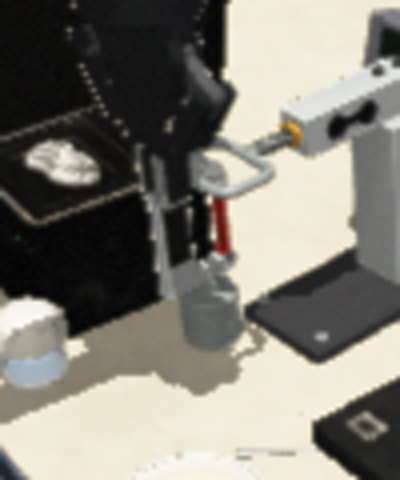

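Run:
```python
from h import *
np.set_printoptions(precision=3,suppress=True)
gripper_to(0,20);hold(.3)
o=observe();print(o["opening"],o["ft_force"])
gripper_to(.018,20);hold(.2);o=observe();print(o["opening"],o["ft_force"])
gripper_to(.045,20)
hold(.5)
o=observe();print(o["time_s"],o["opening"],o["ft_force"],o["eef_pos"])
for n,b in(("side",(120,260,180,320)),("top",(200,320,160,280))):
    im,d=get_image(n);np.save(f"pics/{n}9.npy",im);np.save(f"pics/{n}9d.npy",d)
    cv2.imwrite(f"pics/{n}9.png",cv2.resize(im[b[0]:b[1],b[2]:b[3],::-1],None,fx=4,fy=4,interpolation=cv2.INTER_CUBIC))
```

```text
0.0074024697626982475 [-1.297  0.24   0.628]
0.017872125870004574 [-0.458  0.453  0.24 ]
27.9917 0.045150702285215276 [-0.794  0.357 -1.659] [0.45  0.124 0.116]
```

View pics/side9.png

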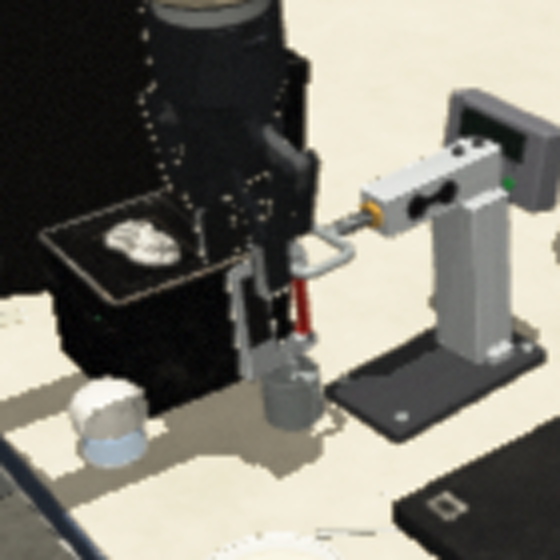

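Run:
```python
from h import *
np.set_printoptions(precision=3,suppress=True)
hold(.3);o=observe();print(o["ft_force"],o["torque"])
p=o["eef_pos"]
st=move_l([p[0],p[1],.150],feed=.04,max_force=3);o=observe();print(st,o["ft_force"],o["eef_pos"])
if not st:
    st=move_l([p[0],p[1],.20],feed=.08,max_force=3);o=observe();print(st,o["ft_force"],o["eef_pos"])
    if not st:
        q=BAR-sd*.09; print(move_l([*q,.27],feed=.15,max_force=5))
hold(1)
print(observe()["time_s"])
for n,b in(("side",(120,260,180,320)),("top",(200,320,160,280))):
    im,d=get_image(n);np.save(f"pics/{n}10.npy",im);np.save(f"pics/{n}10d.npy",d)
    cv2.imwrite(f"pics/{n}10.png",cv2.resize(im[b[0]:b[1],b[2]:b[3],::-1],None,fx=4,fy=4,interpolation=cv2.INTER_CUBIC))
```

```text
[ 0.686 -0.189  0.49 ] [-0.042 -0.017 -0.022]
False [-0.236 -0.364 -0.357] [0.45  0.124 0.15 ]
False [ 0.304 -0.284  0.521] [0.45  0.124 0.2  ]
False
31.9833
```

View pics/side10.png

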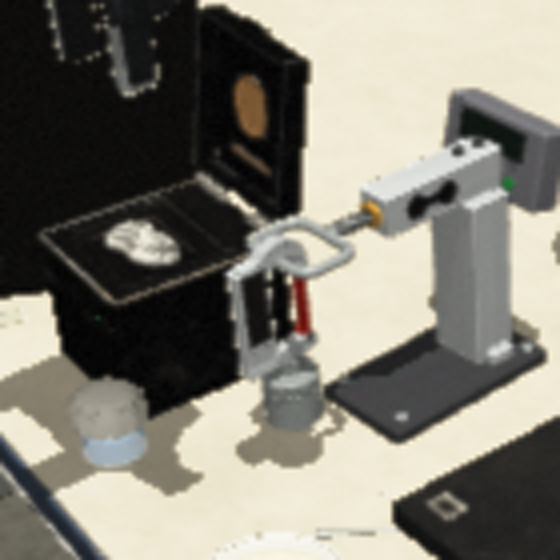

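View pics/top10.png

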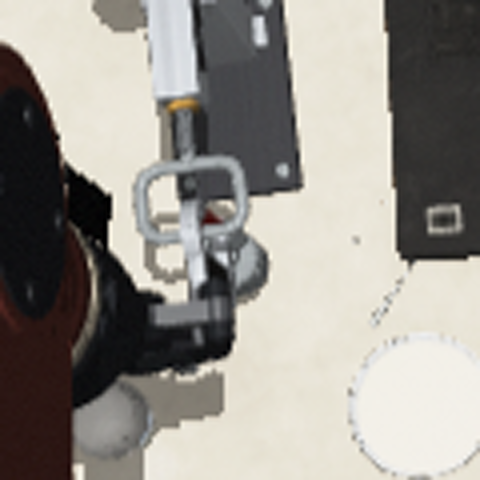

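The weight hangs from the front bar by its bow: gate shut at crop (303,305), gripper clear. A last check for stillness, height and tilt.

Run:
```python
from h import *
np.set_printoptions(precision=4,suppress=True)
hold(.5)
im,d=get_image("side");P=cloud("side",d);hsv=cv2.cvtColor(im,cv2.COLOR_RGB2HSV)
a=np.load("pics/side10.npy");print("diff",np.abs(a[180:235,235:265].astype(int)-im[180:235,235:265]).max())
v=np.array([-sd[1],sd[0]]);S=(P[...,:2]-BAR)@sd;T=(P[...,:2]-BAR)@v;z=P[...,2]
near=(S>-.05)&(S<.03)&(abs(T)<.03)
g=near&(z>.07)&(z<.15)&(hsv[...,1]>140)&((hsv[...,0]<8)|(hsv[...,0]>174))
k=np.polyfit(z[g],S[g],1);l=np.polyfit(z[g],T[g],1);print("gate",g.sum(),k[0],l[0],np.percentile(z[g],[2,98]),T[g].mean())
q=near&(z>.13)&(S<-.012);print("hook top",np.percentile(z[near&(z>.13)],98),"cyl bottom",np.nanmin(z[near&(z>.02)]))
q=near&(z>.05)&(z<.066)&(hsv[...,1]<70);print("cyl S,T",S[q].mean(),T[q].mean())
job_done();print(observe()["time_s"])
```

```text
diff 8
gate 32 -0.008328847278627666 -0.07352060250902974 [0.0921 0.1282] -0.0020639613539799127
hook top 0.16306886230595355 cyl bottom 0.03336254753874268
cyl S,T -0.005680521123379164 -0.01169316725524897
the job is handed in; nothing more can be done
the job is handed in; nothing more can be done
```

The check weight now hangs by its hook from the front bar of the load cell's loop. The gripper is withdrawn and the job is handed in, at about 32.6 s of the 67 s allowed; no verdict is reported.

- **Pick and press:** I gripped the hook by its rubber grips and lifted the weight out of the block. I turned it to face the loop and pressed the gate against the bar in small steps guarded by force.
- **Peak force:** The gate reached its hard stop about 18.5 mm past first contact. My highest wrist-measured push was 9.3 N, under the 12 N limit. The force readings are noisy by about 1 N, and the cell's own load is not measured directly.
- **Clipping:** I lowered the hook until the gate sprung shut behind the bar, then centred it and let it down. The bar took the weight at the expected height (TCP 0.1157 m, predicted 0.116 m).
- **Last checks before handing in:**
  - Two pictures half a second apart matched apart from image noise, so the weight hangs still.
  - The gate lines up with the hook, which means it is shut.
  - The tilt is about 0.07 rad, under the 0.2 rad limit.
  - The underside is at 0.033 m; about 0.034 m was expected.
  - The crown is within a few millimetres of the bar's middle.
- **Other things on the bench:** I steered clear of them and saw no contact, but I did not measure their positions again. While pressed, the hook tipped about 1.5° in the grip, with no harm to the result.

No check failed or disagreed.

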